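# Stack the empty sorting tray on the dolly

### The arm

A 7-joint arm with a two-finger parallel gripper is mounted at the origin on the work surface. World frame = base frame: x ahead of the robot, y to its left, z up, the work surface at z = 0. Lengths are in m, angles in rad, forces in N, time in s.
With the tool pointing down it reaches from about 0.4 to 0.85 m from the base axis. Payload 4.4 kg.
Tool frame: the origin (TCP) lies between the finger pads; the fingertips stand 22 mm ahead of it and the grasp point (between the pads) lies 3 mm ahead of it (tip_reach is the distance from the TCP to the fingertips, in m); z points along the fingers, y is the line along which they close (so a half turn about z gives the same grasp; the last joint's range is limited). The gripper opens to 94 mm and grips with 3 to 60 N. Pads are 16 mm wide; open, the fingers measure 119 mm over their backs; the gripper's body (75 mm by 177 mm) begins 78 mm behind the grasp point.
Start: joints at [-1.297, 0.628, 0.038, 1.517, -0.027, 0.996, -0.02], TCP at [0.217, 0.613, 0.227] pointing down, gripper open.
Joint ranges: [-3.06, 3.06], [-0.37, 2.12], [-1.25, 1.32], [0.18, 2.47], [-1.1, 4.24], [0.23, 1.98], [-2.94, 2.94]. Speed limits (rad/s): [2.57, 2.57, 3.14, 3.14, 3.14, 3.14, 3.14].

### API

Orientations are given as a unit quaternion [w, x, y, z].
In Python, from bench import read_state, camera, close_job, tip_reach gives the robot as it stands.
- The arm moves only by the shell command python3 -m creep 'ROWS' [OPENING] [FORCE]. ROWS is JSON, a list of rows, each an object with "xyz": the shift along the world's x, y, z in cm, a list of three; "delta_rot": the turn, a rotation vector about the world's x, y, z in degrees, a list of three. In form: [{"xyz": [tx, ty, tz], "delta_rot": [ax, ay, az]}, ...]. A call has 1 to 12 rows; each row is the pose to reach, as a shift and turn from the pose commanded when the call began; what a row does not reach only later rows make up. A row lasts 1/12 s, in which the tool goes at most 41.7 mm and 7.16 degrees, less where a joint would pass 70% of its speed; a pose out of reach is approached as far as the arm can. A call with a gripper value outside its range is refused whole. OPENING is the finger opening in cm, from 0 to 9.4, set as the call begins (- or left out, the last holds). The fingers move at their own pace and stop on an object; FORCE is the grip in N (left out, the last holds). Time passes only in rows, so rows that repeat a pose let the fingers close. It gives the time, the measured TCP pose, the force, the opening and the grip force at its end, in the units of the state.
- read_state(): the state, without advancing time (a new reading comes with each control period).
- camera(name): name is "side" or "top"; returns a dict with "color" (400x640x3 uint8, red, green, blue), "camera_matrix" (3x3 intrinsics, pixels), "T" (4x4, takes a point from camera to world coordinates). Camera axes: x right, y down, z forward; pixel columns grow to the right and rows downward; lengths in m; the calibration is good to about 2 mm. A picture is of the moment at which its call begins. There is no depth.
- close_job(): hands the job in; it is judged then, once.
The state is a dict: "t": time; "qpos": joint angles; "joint_velocities": joint speeds; "tau": joint torques, N m; "position": TCP position; "eef_rot": TCP orientation; "contact_force": force on the tool from outside, world axes, zero at the start; "moment": the same for the moment, N m; "gripper_width": finger opening in m; "gripper_force": force on a finger pad.
Only numpy, scipy, OpenCV 4.12 (cv2) and the standard library are available. Lean on these libraries where they do the work, as an engineer would, in place of code of your own. Each camera call takes 0.05 s, during which the arm holds its last target. There are 200 camera calls.

### The job

Pick up the larger empty white tray that stands on the table by its middle grip and stack it squarely on the same-size tray on the black dolly, so that its four corner pins drop into the four corner posts below and it sits down level. Either way round will do. Leave the smaller tray where it is.

Things in the scene. Friction and masses are not known exactly. Their poses are not given: they have to be found in the camera images.
- tray_centre (a point): Loose white plastic tray to be stacked, 168 x 128 x 68 mm tall, about 0.3 kg, standing on its pins. Point: its centre, half-way up (34 mm above pin tips); x along its length, z up. Floor underside 14 mm above pin tips. At each corner (x 64, y 44 mm from centre) a square post, hollow and open on top (40 mm outside, 33 inside), and under it a tapered pin 14 mm long, 14 mm across, 8 at the tip.
- tray_grip (a point): Point to pinch on the loose tray's middle grip, 15 mm above the tray's centre, same axes. The grip is an upright bar rising from the floor, 12 mm thick (y), 70 mm long (x), its top 15 mm above this point, the tray floor 31 mm below it. Pinch it across y from above; 50 mm is free on each side. The post tops are 19 mm above this point; the low rims end 22 mm below it.
- stack_tray_centre (a point): The tray to stack on: same tray, axes and point, but on a black wheeled dolly (200 x 140 mm, top 36 mm above the table); tray and dolly are fixed. Post tops 34 mm above this point. A seated tray rests its floor on these post tops, pins inside the posts with about 10 mm of play each way, its centre 54 mm above this point (68 if its pin tips stand on the post tops).
- small_tray_centre (a point): A smaller white tray of the same make, 106 x 86 mm and 50 mm tall, loose on the table, which does not fit and must be left alone. The point is its centre, half-way up (25 mm).

How it is judged:
By the outcome, as a careful person would: the job done as asked, in the order asked, and still so for the second after the job is handed in, with the robot touching nothing.
It also fails if it takes over 45 s, if anything falls off the work surface, if the arm or the gripper's body presses on something with over 40 N, if the wrist force passes 120 N, or if a joint passes its speed limit or range.

## Working session

There is one attempt and no reset: what is moved stays moved. The work goes in short steps, Python scripts to look and compute and a shell command to move; the robot and the scene stay as the last step left them, time stands still between calls to the robot, and variables do not carry over. Pictures are saved under pics/ and viewed, at most 10 in all, crops included, and the job is handed in when it is done.

```bash
mkdir -p pics
cat > h.py <<'E'
import numpy as np,cv2
from bench import read_state,camera,close_job,tip_reach
def snap(n,f):
    c=camera(n); cv2.imwrite(f'pics/{f}.png',c['color'][:,:,::-1]); np.savez(f'pics/{f}.npz',K=c['camera_matrix'],T=c['T']); return c
def ray(f,u,v):
    d=np.load(f'pics/{f}.npz'); r=d['T'][:3,:3]@np.linalg.inv(d['K'])@[u,v,1]; return d['T'][:3,3],r/np.linalg.norm(r)
def at_z(f,u,v,z):
    o,r=ray(f,u,v); return o+r*(z-o[2])/r[2]
def tri(obs):
    A=0;b=0;L=[]
    for f,u,v in obs:
        o,r=ray(f,u,v);P=np.eye(3)-np.outer(r,r);A=A+P;b=b+P@o;L.append((o,P))
    x=np.linalg.solve(A,b); return x,[np.linalg.norm(P@(x-o)) for o,P in L]
def proj(f,p):
    d=np.load(f'pics/{f}.npz');q=d['K']@(np.linalg.inv(d['T'])@np.append(p,1))[:3];return q[:2]/q[2]
E
python3 -c "
from h import *
for n in('side','top'):
    c=snap(n,n+'1');print(c['T'].round(3),c['camera_matrix'].round(1))
print(read_state(),tip_reach)"
```

```text
[[-0.917 -0.311  0.251  0.326]
 [-0.399  0.713 -0.576  0.524]
 [ 0.    -0.628 -0.778  0.798]
 [ 0.     0.     0.     1.   ]] [[400.2   0.  324.6]
 [  0.  400.2 198.1]
 [  0.    0.    1. ]]
[[-0.021 -0.987  0.158  0.428]
 [-1.     0.02  -0.005  0.009]
 [ 0.002 -0.158 -0.987  1.008]
 [ 0.     0.     0.     1.   ]] [[479.1   0.  318.9]
 [  0.  479.1 199.2]
 [  0.    0.    1. ]]
{'t': 0.1, 'qpos': array([-1.29679542,  0.62924812,  0.03843775,  1.5182119 , -0.02697167,
        0.99626397, -0.01999095]), 'joint_velocities': array([-0.00110686, -0.00273452, -0.00037082, -0.00125729,  0.00278706,
        0.00232714,  0.0005176 ]), 'tau': array([ 3.01822904e-03, -5.50791872e+01,  1.14719901e+00, -1.87115121e+01,
       -5.22879709e-02,  1.92108209e-02,  3.63321021e-05]), 'position': array([0.2164442 , 0.6123508 , 0.22666742]), 'eef_rot': array([-1.19680471e-04,  1.69068708e-01,  9.85603937e-01, -7.97860478e-04]), 'contact_force': array([ 0.43096025,  0.22502283, -0.48777658]), 'moment': array([ 0.02858151, -0.08532915,  0.01680893]), 'gripper_force': 0.0, 'gripper_width': 0.09394286463263508} 0.022
```

View pics/side1.png

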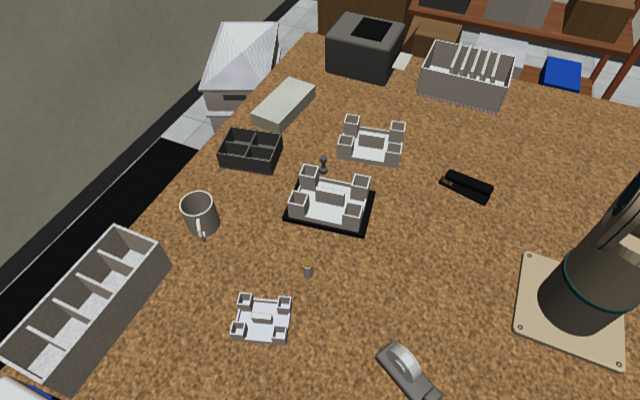

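View pics/top1.png

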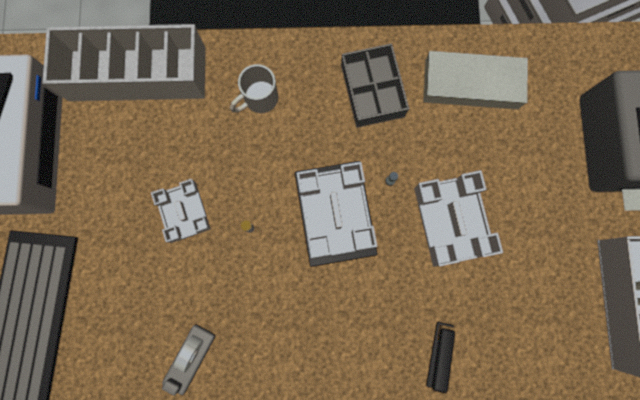

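The side view shows the dolly tray at about (330,198), the loose large tray at (371,143) and the small one at (262,318). In the top view they are at (336,212), (458,220) and (180,211). I'll enlarge both.

```bash
python3 -c "
import cv2
s=cv2.imread('pics/side1.png')[100:245,270:420];t=cv2.imread('pics/top1.png')[150:280,285:515]
cv2.imwrite('pics/s1c.png',cv2.resize(s,None,fx=4,fy=4,interpolation=2));cv2.imwrite('pics/t1c.png',cv2.resize(t,None,fx=3.4,fy=3.4,interpolation=2))"
```

```text
(no output)
```

View pics/s1c.png

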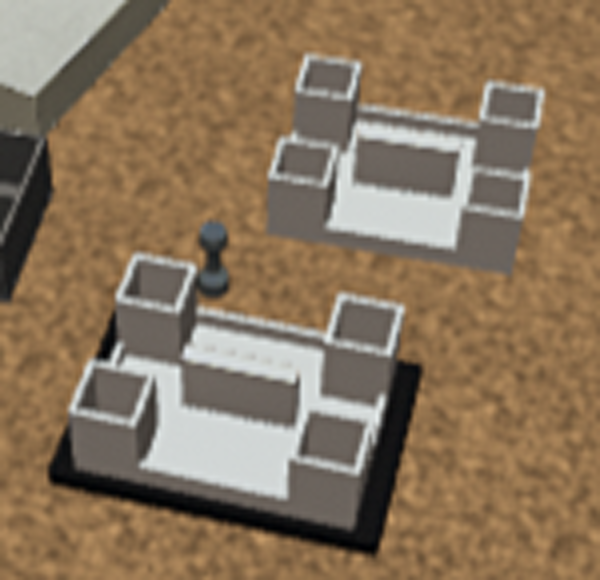

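View pics/t1c.png

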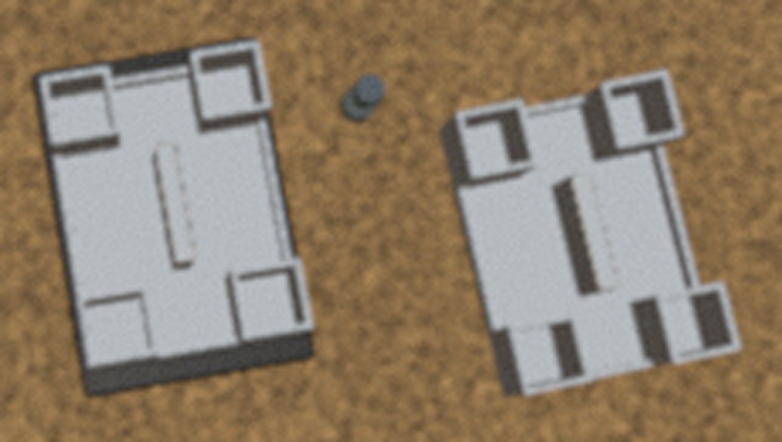

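```bash
cat > m.py <<'E'
from h import *
T=lambda x,y:('top1',(x+.5)/3.4-.5+285,(y+.5)/3.4-.5+150)
S=lambda x,y:('side1',(x+.5)/4-.5+270,(y+.5)/4-.5+100)
# order: (+x+y),(+x-y),(-x-y),(-x+y)
for n,t,s in [('stack',[(38,75),(258,40),(312,328),(88,367)],[(73,410),(132,256),(404,305),(360,468)]),
 ('loose',[(457,112),(668,70),(741,350),(527,395)],[(270,177),(306,56),(543,90),(520,215)])]:
    P=[];
    for a,b in zip(t,s):
        x,e=tri([T(*a),S(*b)]);P.append(x);print(x.round(4),np.round(e,4))
    P=np.array(P);c=P.mean(0);u=(P[0]+P[1]-P[2]-P[3])/2;v=(P[0]+P[3]-P[1]-P[2])/2
    print(n,c.round(4),'L',np.linalg.norm(u),'W',np.linalg.norm(v),'yaw',np.degrees([np.arctan2(u[1],u[0]),np.arctan2(-v[0],v[1])]))
E
python3 m.py
python3 -c "
from scipy.spatial.transform import Rotation as R
from h import *
q=read_state()['eef_rot'];print(R.from_quat(np.roll(q,-1)).as_matrix().round(3))"
```

```text
[0.627  0.0469 0.0942] [0.003 0.003]
[ 0.6488 -0.0801  0.0875] [0.0008 0.0008]
[ 0.4814 -0.1041  0.0922] [0.0008 0.0008]
[0.4624 0.0219 0.0965] [0.0005 0.0005]
stack [ 0.5549 -0.0289  0.0926] L 0.16784329791869163 W 0.12821508427406828 yaw [8.39540575 9.16138623]
[ 0.6065 -0.1977  0.068 ] [0.002 0.002]
[ 0.6303 -0.3242  0.0661] [0.0013 0.0013]
[ 0.4651 -0.353   0.0685] [0.0008 0.0008]
[ 0.443  -0.228   0.0695] [0.0001 0.0001]
loose [ 0.5362 -0.2757  0.068 ] L 0.1670226130747335 W 0.1278208986508396 yaw [10.18418262 10.33250807]
[[-0.943  0.333 -0.001]
 [ 0.333  0.943 -0.002]
 [-0.    -0.002 -1.   ]]
```

```bash
python3 -m creep '[{"xyz":[1,-1.5,0.5],"delta_rot":[0,0,1]},{"xyz":[3,-4.5,1],"delta_rot":[0,0,2]},{"xyz":[5.5,-8,1.5],"delta_rot":[0,0,4]},{"xyz":[8,-11.5,2],"delta_rot":[0,0,6]},{"xyz":[10.5,-15,2],"delta_rot":[0,0,8]},{"xyz":[13,-18.5,2],"delta_rot":[0,0,10]},{"xyz":[15.5,-22,2],"delta_rot":[0,0,12]},{"xyz":[18,-25.5,2],"delta_rot":[0,0,14]},{"xyz":[20,-29,2],"delta_rot":[0,0,15]},{"xyz":[22,-32,2],"delta_rot":[0,0,15]},{"xyz":[23.5,-34,2],"delta_rot":[0,0,15]},{"xyz":[24,-35,2],"delta_rot":[0,0,15]}]' 6
```

```text
t: 1.1
position: [0.4594, 0.258, 0.2473]
eef_rot: [0.001, 0.042, 0.999, -0.001]
contact_force: [-0.2, -0.0, -0.7]
gripper_width: 0.0605
gripper_force: 0.0
```

```bash
python3 -m creep '[{"xyz":[0,-1.5,0],"delta_rot":[0,0,1]},{"xyz":[0.5,-4,0],"delta_rot":[0,0,2]},{"xyz":[1,-7,0],"delta_rot":[0,0,3]},{"xyz":[1.5,-10.5,0],"delta_rot":[0,0,5]},{"xyz":[2,-14,0],"delta_rot":[0,0,7]},{"xyz":[2.5,-17.5,0],"delta_rot":[0,0,9]},{"xyz":[3,-21,0],"delta_rot":[0,0,11]},{"xyz":[3.5,-24.5,0],"delta_rot":[0,0,12]},{"xyz":[4,-28,0],"delta_rot":[0,0,13]},{"xyz":[4.5,-31.5,0],"delta_rot":[0,0,14]},{"xyz":[5.2,-34.5,0],"delta_rot":[0,0,15]},{"xyz":[5.7,-37,0],"delta_rot":[0,0,15]}]'
python3 -m creep '[{"xyz":[0.3,-2.5,0],"delta_rot":[0,0,0]},{"xyz":[0.6,-5,0],"delta_rot":[0,0,0]},{"xyz":[0.9,-7.5,-0.5],"delta_rot":[0,0,0]},{"xyz":[1.2,-10,-1.5],"delta_rot":[0,0,0]},{"xyz":[1.5,-12.5,-2.5],"delta_rot":[0,0,0]},{"xyz":[1.8,-14.5,-4],"delta_rot":[0,0,0]},{"xyz":[2,-15.8,-5.5],"delta_rot":[0,0,0]},{"xyz":[2,-16.4,-7],"delta_rot":[0,0,0]},{"xyz":[2,-16.4,-8],"delta_rot":[0,0,0]},{"xyz":[2,-16.4,-8],"delta_rot":[0,0,0]},{"xyz":[2,-16.4,-8],"delta_rot":[0,0,0]}]'
python3 -c "
from h import *
snap('side','side2');snap('top','top2')
from scipy.spatial.transform import Rotation as R
s=read_state();M=R.from_quat(np.roll(s['eef_rot'],-1)).as_matrix();print(s['position'],M.round(3),np.degrees(np.arctan2(M[1,1],M[0,1])),s['qpos'].round(2))"
python3 -c "
import cv2
s=cv2.imread('pics/side2.png')[60:250,270:500]
cv2.imwrite('pics/s2c.png',cv2.resize(s,None,fx=3,fy=3,interpolation=2))"
```

```text
t: 2.1
position: [0.5138, -0.1086, 0.2473]
eef_rot: [-0.0, -0.092, 0.996, 0.0]
contact_force: [0.6, -0.4, 0.4]
gripper_width: 0.0602
gripper_force: 0.0
t: 3.02
position: [0.5337, -0.2693, 0.167]
eef_rot: [-0.0, -0.093, 0.996, 0.001]
contact_force: [-0.3, 0.6, 0.1]
gripper_width: 0.0602
gripper_force: 0.0
[ 0.53450127 -0.26999859  0.16830203] [[-0.983 -0.184  0.001]
 [-0.184  0.983  0.   ]
 [-0.001 -0.    -1.   ]] 100.62950836481612 [ 0.42  0.62  0.01  1.73 -0.01  0.79  2.18]
```

View pics/s2c.png

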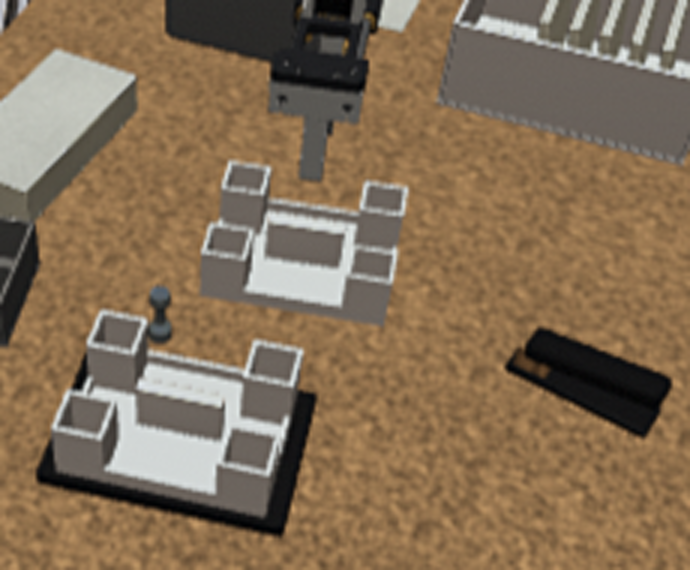

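The side view shows the open gripper hovering above the loose tray's bar (305,245 in the crop), with nothing disturbed. Next I descend and close.

```bash
python3 -m creep '[{"xyz":[0.2,-0.4,-0.5],"delta_rot":[0,0,0]},{"xyz":[0.2,-0.4,-2],"delta_rot":[0,0,0]},{"xyz":[0.2,-0.4,-4],"delta_rot":[0,0,0]},{"xyz":[0.2,-0.4,-6],"delta_rot":[0,0,0]},{"xyz":[0.2,-0.4,-8],"delta_rot":[0,0,0]},{"xyz":[0.2,-0.4,-9.5],"delta_rot":[0,0,0]},{"xyz":[0.2,-0.4,-10.5],"delta_rot":[0,0,0]},{"xyz":[0.2,-0.4,-11.1],"delta_rot":[0,0,0]},{"xyz":[0.2,-0.4,-11.4],"delta_rot":[0,0,0]},{"xyz":[0.2,-0.4,-11.5],"delta_rot":[0,0,0]},{"xyz":[0.2,-0.4,-11.5],"delta_rot":[0,0,0]}]'
python3 -m creep '[{"xyz":[0,0,0],"delta_rot":[0,0,0]},{"xyz":[0,0,0],"delta_rot":[0,0,0]},{"xyz":[0,0,0],"delta_rot":[0,0,0]},{"xyz":[0,0,0],"delta_rot":[0,0,0]},{"xyz":[0,0,0],"delta_rot":[0,0,0]},{"xyz":[0,0,0],"delta_rot":[0,0,0]},{"xyz":[0,0,0],"delta_rot":[0,0,0]},{"xyz":[0,0,0],"delta_rot":[0,0,0]},{"xyz":[0,0,0],"delta_rot":[0,0,0]},{"xyz":[0,0,0],"delta_rot":[0,0,0]},{"xyz":[0,0,0],"delta_rot":[0,0,0]},{"xyz":[0,0,0],"delta_rot":[0,0,0]}]' 0 35
```

```text
t: 4.03
position: [0.5361, -0.2754, 0.053]
eef_rot: [0.0, -0.092, 0.996, -0.0]
contact_force: [-0.4, 0.1, -0.5]
gripper_width: 0.0602
gripper_force: 0.0
t: 5.03
position: [0.5357, -0.2753, 0.0525]
eef_rot: [0.0, -0.092, 0.996, -0.0]
contact_force: [1.0, 0.0, 1.1]
gripper_width: 0.0117
gripper_force: 35.0
```

```bash
python3 -m creep '[{"xyz":[0,0,0.3],"delta_rot":[0,0,0]},{"xyz":[0,0,1],"delta_rot":[0,0,0]},{"xyz":[0,0,2.2],"delta_rot":[0,0,0]},{"xyz":[0,0,4],"delta_rot":[0,0,0]},{"xyz":[0,0,6],"delta_rot":[0,0,0]},{"xyz":[0,0,8],"delta_rot":[0,0,0]},{"xyz":[0,0,10],"delta_rot":[0,0,0]},{"xyz":[0,0,12],"delta_rot":[0,0,0]},{"xyz":[0,0,13.5],"delta_rot":[0,0,0]},{"xyz":[0,0,14.5],"delta_rot":[0,0,0]},{"xyz":[0,0,15],"delta_rot":[0,0,0]},{"xyz":[0,0,15],"delta_rot":[0,0,0]}]'
python3 -m creep '[{"xyz":[0,0.7,0],"delta_rot":[0,0,0]},{"xyz":[0.2,2,0],"delta_rot":[0,0,0]},{"xyz":[0.4,4.5,0],"delta_rot":[0,0,0]},{"xyz":[0.6,7.5,0],"delta_rot":[0,0,-0.5]},{"xyz":[0.8,10.5,0],"delta_rot":[0,0,-0.5]},{"xyz":[1,13.5,0],"delta_rot":[0,0,-1]},{"xyz":[1.2,16.5,0],"delta_rot":[0,0,-1]},{"xyz":[1.4,19.5,0],"delta_rot":[0,0,-1.5]},{"xyz":[1.6,22,0],"delta_rot":[0,0,-1.5]},{"xyz":[1.8,23.7,0],"delta_rot":[0,0,-1.5]},{"xyz":[1.9,24.5,0],"delta_rot":[0,0,-1.5]},{"xyz":[1.9,24.7,0],"delta_rot":[0,0,-1.5]}]'
python3 -m creep '[{"xyz":[0,0,-0.3],"delta_rot":[0,0,0]},{"xyz":[0,0,-1],"delta_rot":[0,0,0]},{"xyz":[0,0,-2],"delta_rot":[0,0,0]},{"xyz":[0,0,-3],"delta_rot":[0,0,0]},{"xyz":[0,0,-3.5],"delta_rot":[0,0,0]},{"xyz":[0,0,-3.7],"delta_rot":[0,0,0]},{"xyz":[0,0,-3.7],"delta_rot":[0,0,0]},{"xyz":[0,0,-3.7],"delta_rot":[0,0,0]}]'
python3 -c "
from h import *
snap('side','side3');snap('top','top3')
a=cv2.imread('pics/side3.png')[100:250,260:410];b=cv2.imread('pics/top3.png')[130:280,270:420]
cv2.imwrite('pics/c3.png',cv2.resize(a,None,fx=4,fy=4,interpolation=2))
cv2.imwrite('pics/d3.png',cv2.resize(b,None,fx=4,fy=4,interpolation=2))
"
```

```text
t: 6.03
position: [0.536, -0.2753, 0.2037]
eef_rot: [0.001, -0.092, 0.996, -0.0]
contact_force: [0.3, -0.0, -3.8]
gripper_width: 0.0119
gripper_force: 35.0
t: 7.03
position: [0.5541, -0.0248, 0.2017]
eef_rot: [-0.001, -0.081, 0.997, 0.001]
contact_force: [0.5, -1.0, -4.9]
gripper_width: 0.0112
gripper_force: 35.0
t: 7.7
position: [0.5547, -0.0284, 0.1654]
eef_rot: [-0.0, -0.079, 0.997, -0.0]
contact_force: [0.8, 0.6, -3.4]
gripper_width: 0.0118
gripper_force: 35.0
```

View pics/c3.png

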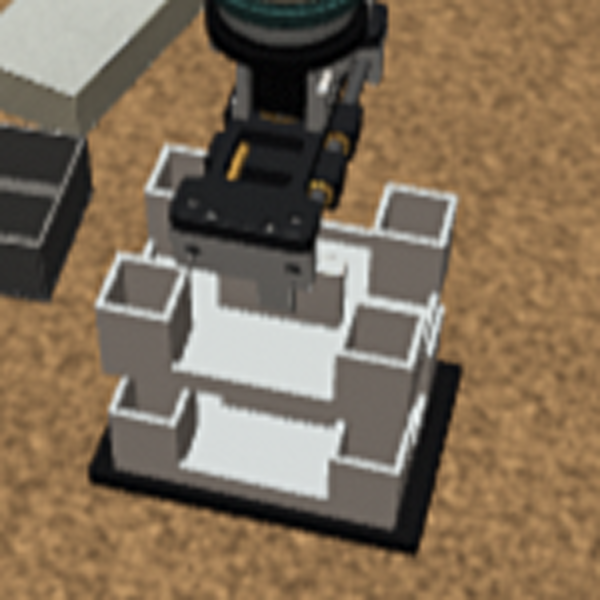

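View pics/d3.png

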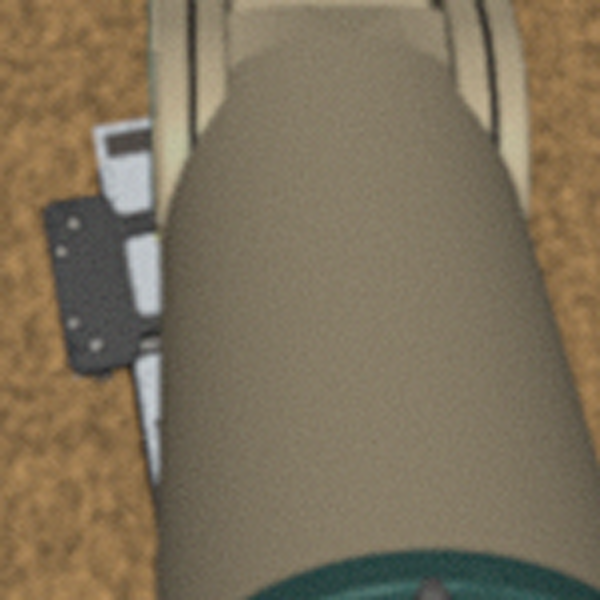

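The side crop shows the held tray level above the dolly tray, with its outer post-top corners at about (97,308), (412,361) and (457,195). The top view is blocked by the arm. I'll check the alignment numerically.

```bash
python3 -c "
from h import *
f=lambda x,y:((x+.5)/4-.5+260,(y+.5)/4-.5+100)
P={}
for n,p in dict(NL=(97,308),NR=(412,361),FR=(457,195)).items(): P[n]=at_z('side3',*f(*p),.181);print(n,P[n].round(4))
c=(P['NL']+P['FR'])/2;u=P['NL']-P['NR'];print(c,np.linalg.norm(u),np.linalg.norm(P['FR']-P['NR']),np.degrees(np.arctan2(u[1],u[0])))
for n,p in dict(NL=(112,410),NR=(398,468)).items(): print('stack',n,at_z('side3',*f(*p),.0925).round(4))
"
```

```text
NL [0.6252 0.0486 0.181 ]
NR [0.4633 0.0172 0.181 ]
FR [ 0.4817 -0.1051  0.181 ]
[ 0.55346802 -0.02827521  0.181     ] 0.16491204973787374 0.12371063000425496 10.973332169932545
stack NL [0.6251 0.0456 0.0925]
stack NR [0.4637 0.0193 0.0925]
```

```bash
python3 -m creep '[{"xyz":[0,0,-0.3],"delta_rot":[0,0,0]},{"xyz":[0,0,-0.8],"delta_rot":[0,0,0]},{"xyz":[0,0,-1.3],"delta_rot":[0,0,0]},{"xyz":[0,0,-1.7],"delta_rot":[0,0,0]},{"xyz":[0,0,-2],"delta_rot":[0,0,0]},{"xyz":[0,0,-2.3],"delta_rot":[0,0,0]},{"xyz":[0,0,-2.6],"delta_rot":[0,0,0]},{"xyz":[0,0,-2.8],"delta_rot":[0,0,0]},{"xyz":[0,0,-2.9],"delta_rot":[0,0,0]},{"xyz":[0,0,-3],"delta_rot":[0,0,0]},{"xyz":[0,0,-3],"delta_rot":[0,0,0]}]'
```

```text
t: 8.72
position: [0.5546, -0.0281, 0.1354]
eef_rot: [-0.0, -0.079, 0.997, 0.0]
contact_force: [-0.0, -0.3, -3.6]
gripper_width: 0.0117
gripper_force: 35.0
```

```bash
python3 -m creep '[{"xyz":[0,0,-0.1],"delta_rot":[0,0,0]},{"xyz":[0,0,-0.2],"delta_rot":[0,0,0]},{"xyz":[0,0,-0.3],"delta_rot":[0,0,0]},{"xyz":[0,0,-0.4],"delta_rot":[0,0,0]},{"xyz":[0,0,-0.4],"delta_rot":[0,0,0]}]'
```

```text
t: 9.13
position: [0.5545, -0.0281, 0.1313]
eef_rot: [-0.0, -0.079, 0.997, 0.0]
contact_force: [0.2, -0.2, -5.1]
gripper_width: 0.0119
gripper_force: 35.0
```

```bash
python3 -m creep '[{"xyz":[0,0,-0.1],"delta_rot":[0,0,0]},{"xyz":[0,0,-0.2],"delta_rot":[0,0,0]},{"xyz":[0,0,-0.2],"delta_rot":[0,0,0]},{"xyz":[0,0,-0.2],"delta_rot":[0,0,0]}]'
```

```text
t: 9.47
position: [0.5546, -0.0281, 0.1294]
eef_rot: [-0.0, -0.079, 0.997, 0.0]
contact_force: [0.3, -0.1, -4.2]
gripper_width: 0.0115
gripper_force: 35.0
```

```bash
python3 -m creep '[{"xyz":[0,0,-0.1],"delta_rot":[0,0,0]},{"xyz":[0,0,-0.15],"delta_rot":[0,0,0]},{"xyz":[0,0,-0.15],"delta_rot":[0,0,0]},{"xyz":[0,0,-0.15],"delta_rot":[0,0,0]}]'
```

```text
t: 9.8
position: [0.5548, -0.0281, 0.1285]
eef_rot: [0.0, -0.079, 0.997, -0.0]
contact_force: [-1.7, 0.2, 3.1]
gripper_width: 0.0119
gripper_force: 35.0
```

Contact came at the expected seated height. I'll release and rise.

```bash
python3 -m creep '[{"xyz":[0,0,0],"delta_rot":[0,0,0]},{"xyz":[0,0,0],"delta_rot":[0,0,0]},{"xyz":[0,0,0],"delta_rot":[0,0,0]},{"xyz":[0,0,0],"delta_rot":[0,0,0]},{"xyz":[0,0,0],"delta_rot":[0,0,0]},{"xyz":[0,0,0],"delta_rot":[0,0,0]},{"xyz":[0,0,0],"delta_rot":[0,0,0]},{"xyz":[0,0,0],"delta_rot":[0,0,0]}]' 5.5
python3 -m creep '[{"xyz":[0,0,0.3],"delta_rot":[0,0,0]},{"xyz":[0,0,1],"delta_rot":[0,0,0]},{"xyz":[0,0,2.5],"delta_rot":[0,0,0]},{"xyz":[0,0,4.5],"delta_rot":[0,0,0]},{"xyz":[0,0,6.5],"delta_rot":[0,0,0]},{"xyz":[0,0,8.5],"delta_rot":[0,0,0]},{"xyz":[0,0,10.5],"delta_rot":[0,0,0]},{"xyz":[0,0,12],"delta_rot":[0,0,0]},{"xyz":[0,0,13],"delta_rot":[0,0,0]},{"xyz":[0,0,13],"delta_rot":[0,0,0]}]'
python3 -m creep '[{"xyz":[0,-1,0],"delta_rot":[0,0,0]},{"xyz":[0,-3,0],"delta_rot":[0,0,0]},{"xyz":[0,-5.5,0],"delta_rot":[0,0,0]},{"xyz":[0,-8.5,0],"delta_rot":[0,0,0]},{"xyz":[0,-11.5,0],"delta_rot":[0,0,0]},{"xyz":[0,-14.5,0],"delta_rot":[0,0,0]},{"xyz":[0,-17.5,0],"delta_rot":[0,0,0]},{"xyz":[0,-20.5,0],"delta_rot":[0,0,0]},{"xyz":[0,-23,0],"delta_rot":[0,0,0]},{"xyz":[0,-24.5,0],"delta_rot":[0,0,0]},{"xyz":[0,-25,0],"delta_rot":[0,0,0]},{"xyz":[0,-25,0],"delta_rot":[0,0,0]}]'
python3 -c "
from h import *
snap('side','side4');snap('top','top4')
a=cv2.imread('pics/side4.png')[130:245,270:390];b=cv2.imread('pics/top4.png')[150:280,280:400]
cv2.imwrite('pics/c4.png',cv2.resize(a,None,fx=4,fy=4,interpolation=2))
cv2.imwrite('pics/d4.png',cv2.resize(b,None,fx=4,fy=4,interpolation=2))
"
```

```text
t: 10.47
position: [0.5546, -0.0281, 0.128]
eef_rot: [-0.0, -0.079, 0.997, 0.0]
contact_force: [0.9, 0.4, -0.5]
gripper_width: 0.0546
gripper_force: 0.0
t: 11.3
position: [0.556, -0.0282, 0.2605]
eef_rot: [0.002, -0.079, 0.997, -0.0]
contact_force: [0.7, 0.3, 0.8]
gripper_width: 0.0546
gripper_force: 0.0
t: 12.3
position: [0.5538, -0.2791, 0.2569]
eef_rot: [-0.001, -0.078, 0.997, 0.0]
contact_force: [-0.6, 0.3, 0.7]
gripper_width: 0.0549
gripper_force: 0.0
```

View pics/c4.png

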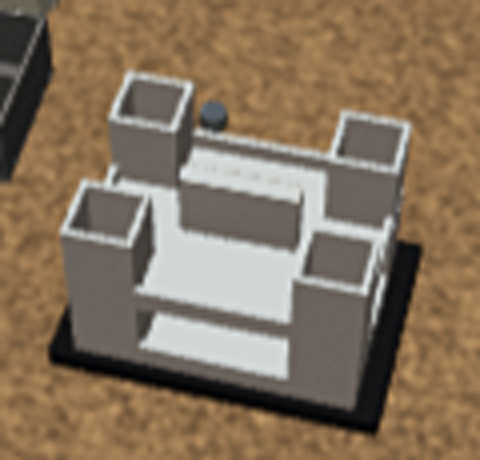

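View pics/d4.png

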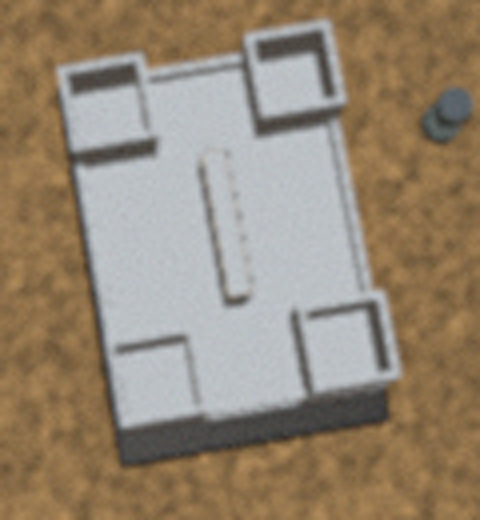

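Both views show the tray seated, level and flush on the posts below. In the side crop the near posts line up without a gap at about (100,290) and (330,340).

```bash
python3 -c "from bench import close_job;print(close_job())"
```

```text
the job is handed in; nothing more can be done
None
```

The larger loose tray is stacked squarely and level on the dolly tray, the smaller tray was left alone, the arm is clear, and the job was handed in at about 12 s of robot time.

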